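# Change the cups round to their own saucers

## Robot

A 7-joint arm with a two-finger parallel gripper is mounted at the origin on a cart in front of the work surface, level with it; the furniture and walls round the work are solid. World frame = base frame: x ahead of the robot, y to its left, z up, the work surface at z = 0. Lengths are in mm, angles in rad, forces in N, time in s.
With the tool pointing down it reaches from about 425 to 825 mm from the base axis. Payload 3.6 kg.
Tool frame: the origin (TCP) lies midway between the tips of the shut fingers; the grasp point (between the pads) lies tcp_to_grasp behind it (tcp_to_grasp is the distance from the TCP to the grasp point, in mm); z points along the fingers, y is the line along which they close (so a half turn about z gives the same grasp; the last joint's range is limited). The gripper opens to 85 mm and grips with 20 to 120 N. Pads are 22 mm wide; open, the fingers measure 114 mm over their backs; the gripper's body (76 mm by 85 mm) begins 54 mm behind the grasp point. The pads swing forward as they close: fully open they stand 13 mm farther back than shut.
Start: joints at [1.321, 0.615, -0.013, 1.423, 0.008, 1.103, -0.04], TCP at [144.273, -633.757, 231.297] pointing down, gripper open.
Joint ranges: [-3.12, 3.12], [-0.3, 2.06], [-1.34, 1.32], [0.26, 2.42], [-1.36, 4.5], [0.01, 1.98], [-2.84, 2.84]. Speed limits (rad/s): [2.79, 2.79, 3.14, 3.14, 3.14, 3.14, 3.14].

## Interface

Orientations are given as a rotation vector (axis times angle).
In Python, from station import observe, grab_frame, camera_model, finish_job, tcp_to_grasp gives the robot as it stands.
- The arm moves only by the tool send_rows, never from a script. Its argument "targets" is one flat list of numbers, 7 for each row, row after row: the shift along the tool's x, y, z in m, then the turn, a rotation vector about the tool's x, y, z in rad, then the finger opening in m, from 0 to 0.0854. A call has 1 to 8 rows; each row is the pose to reach, as a shift and turn from the pose commanded when the call began, along the tool's axes at that moment; what a row does not reach only later rows make up. A row lasts 1/10 s, in which the tool goes at most 50 mm and 8.59 degrees, less where a joint would pass 70% of its speed; a pose out of reach is approached as far as the arm can. A call with a gripper value outside its range is refused whole. The fingers move at their own pace and stop on an object; "squeeze" is the grip in N (left out, the last holds). Time passes only in rows, so rows that repeat a pose let the fingers close. It gives the time, the measured TCP pose, the force, the opening and the grip force at its end, in the units of the state.
- observe(): the state, without advancing time (a new reading comes with each control period).
- grab_frame(name): name is "side" or "top"; returns (picture, depth): 420x560x3 uint8, blue, green, red; 420x560 float32, mm along the optical axis (not along the pixel's ray), 0 where there is no reading.
- camera_model(name): a dict with "intrinsics" (3x3 intrinsics, pixels), "dist_coeffs" ([k1, k2, p1, p2, k3] as OpenCV has them; the pictures are not rectified), "pose" (4x4, takes a point from camera to world coordinates). Camera axes: x right, y up, looking along -z (the intrinsics and any distortion apply to the point x, -y, -z); pixel columns grow to the right and rows downward; lengths in mm; the calibration is good to about 2 mm. A picture is of the moment at which its call begins. camera_model takes no time and is no camera call.
- finish_job(): hands the job in; it is judged then, once.
The state is a dict: "time": time; "joints": joint angles; "joint_velocities": joint speeds; "joint_torque": joint torques, N m; "ee_pos": TCP position; "orientation": TCP orientation; "force": force on the tool from outside, world axes, zero at the start; "ft_torque": the same for the moment, N m; "finger_gap": finger opening in mm; "grasp_force": force on a finger pad.
Only numpy, scipy, OpenCV 4.12 (cv2) and the standard library are available. Lean on these libraries where they do the work, as an engineer would, in place of code of your own. Each camera call takes 0.05 s, during which the arm holds its last target. There are 200 camera calls.

## Task

The three cups have been put back on the wrong saucers; change them round so that each stands upright with its foot down in the well of its own saucer: the orange mug on the orange saucer, the big white mug on the large white one, the little patterned espresso cup on the small green-rimmed one. Every saucer is taken, so park one cup on the empty drip tray while you shift the others. Leave the saucers, the sugar shaker and the tin where they are, and do not tip the cups.

Things in the scene. Friction and masses are not known exactly. Their poses are not given: they have to be found in the camera images.
- orange_mug_foot (a point): Orange stoneware mug, 0.34 kg. Point: centre of its foot (underside), on the body's axis; z up, handle towards -y, reaching 72 mm from the axis. Hollow; 80 mm across at the rim, which is 94 mm above the foot; foot 63 mm across; wall 4 to 11 mm; inside 86 mm deep. Pinch the wall at the rim from above, one finger inside (its coffee is only drawn). Starts in the well of the large white saucer.
- white_mug_foot (a point): Big plain white mug, 0.28 kg. Point: centre of its foot (underside), on the body's axis; z up, handle towards -y, reaching 75 mm from the axis. Hollow; 86 mm across at the rim, which is 92 mm above the foot; foot 77 mm across; wall 4 to 11 mm; inside 85 mm deep. Pinch the wall at the rim from above, one finger inside (its coffee is only drawn). Starts on the ring of the small saucer.
- espresso_cup_foot (a point): Small white espresso cup with dark diamonds, 0.11 kg. Point: centre of its foot (underside), on the body's axis; z up, handle towards -y, reaching 54 mm from the axis. Hollow; 59 mm across at the rim, which is 52 mm above the foot; foot 33 mm across; wall 4 to 11 mm; inside 44 mm deep. Pick it by the wall at the rim, or across the body beside the handle. Starts in the well of the orange saucer.
- orange_saucer: Saucer of the orange mug: glazed orange, 144 mm across, well 82 mm across. Loose, 0.35 kg. Origin: centre of its underside, z up; round, yaw means nothing. The flat floor of the well is 6 mm above the underside; the ring round the well is 10 mm high, the flared outer rim 19 mm.
- white_saucer: Saucer of the big white mug: plain white, 152 mm across, well 96 mm across. Loose, 0.35 kg. Origin: centre of its underside, z up; round, yaw means nothing. The flat floor of the well is 6 mm above the underside; the ring round the well is 10 mm high, the flared outer rim 19 mm.
- small_saucer: Saucer of the espresso cup: white with a dark green rim band and green ring round the well, 120 mm across, well 52 mm across. Loose, 0.35 kg. Origin: centre of its underside, z up; round, yaw means nothing. The flat floor of the well is 6 mm above the underside; the ring round the well is 10 mm high, the flared outer rim 19 mm.
- drip_tray: Empty steel drip tray with a grille of bars, 140 x 150 mm, fixed. Origin: centre of its underside; its flat top is 14 mm above that and free for a parked cup.
- sugar_shaker: Bystander: clear shaker with grey top, 44 mm across, 90 mm high, loose. Origin: centre of its underside.
- tip_tin: Bystander: low round tin, grey lid and blue band, 69 mm across, 41 mm high, loose. Origin: centre of its underside.

How it is judged:
By the outcome, as a careful person would: the job done as asked, in the order asked, and still so for the second after the job is handed in, with the robot touching nothing.
It also fails if it takes over 102 s, if anything falls off the work surface, if the arm or the gripper's body presses on something with over 40 N, if the wrist force passes 120 N, or if a joint passes its speed limit or range.

## Working session

There is one attempt and no reset: what is moved stays moved. The work goes in short steps, Python scripts to look and compute and a tool call to move; the robot and the scene stay as the last step left them, time stands still between calls to the robot, and variables do not carry over. Pictures are saved under pics/ and viewed, at most 15 in all, crops included, and the job is handed in when it is done.

Besides the shell and the picture viewer there is one more tool, called after "Emit:" as name(argument=value, ...) on one line, values as JSON. send_rows: Moves the arm, as the interface text tells. Its arguments: {"type":"object","properties":{"targets":{"type":"array","items":{"type":"number"}},"squeeze":{"type":"number"}},"required":["targets"]}

```bash
mkdir -p pics; ls; python3 - <<'E'
from station import *
import cv2,numpy as np
print(observe()); print(tcp_to_grasp)
for n in("side","top"):
    p,d=grab_frame(n); cv2.imwrite(f"pics/{n}0.png",p); np.savez(f"{n}0.npz",p=p,d=d)
    print(n,camera_model(n))
E
```

```text
pics
{'time': 0.0, 'joints': array([ 1.320492  ,  0.61593622, -0.01260287,  1.42491621,  0.00811308,
        1.10337453, -0.04039572]), 'joint_velocities': array([ 0.00243548,  0.0003797 , -0.00010487, -0.00100315,  0.00154944,
       -0.00126607,  0.00033608]), 'joint_torque': array([-8.91154286e-05, -4.69212055e+01,  2.59281741e-01, -1.71030897e+01,
        9.89228458e-03,  9.62763821e-03, -1.34505953e-06]), 'ee_pos': array([ 144.09003154, -633.04360737,  230.12139953]), 'orientation': array([-3.11938725e+00, -3.50634460e-01,  5.41558726e-04]), 'force': array([0.3388426 , 0.57884768, 0.00524138]), 'ft_torque': array([-0.02178426,  0.0308478 ,  0.01755804]), 'grasp_force': 0.0, 'finger_gap': 85.30802254900257}
18.700000000000003
side {'intrinsics': array([[395.35857287,   0.        , 282.73903931],
       [  0.        , 395.35857287, 211.17300892],
       [  0.        ,   0.        ,   1.        ]]), 'dist_coeffs': array([-0.09229459,  0.        ,  0.        ,  0.        ,  0.        ]), 'pose': array([[-9.35344445e-01,  2.22569142e-01, -2.74943168e-01,
         3.14520007e+02],
   
[... 166 characters left out ...]

       [ 0.00000000e+00,  0.00000000e+00,  0.00000000e+00,
         1.00000000e+00]])}
top {'intrinsics': array([[478.59070347,   0.        , 283.10599609],
       [  0.        , 478.59070347, 209.00179212],
       [  0.        ,   0.        ,   1.        ]]), 'dist_coeffs': array([-0.04995072,  0.        ,  0.        ,  0.        ,  0.        ]), 'pose': array([[ 2.12060021e-02,  9.97653894e-01, -6.50923436e-02,
         5.11620352e+02],
       [-9.99762349e-01,  2.14899095e-02,  3.66447756e-03,
         8.62168657e+01],
       [ 5.05470889e-03,  6.49991655e-02,  9.97872516e-01,
         1.00177179e+03],
       [ 0.00000000e+00,  0.00000000e+00,  0.00000000e+00,
         1.00000000e+00]])}
```

View pics/top0.png

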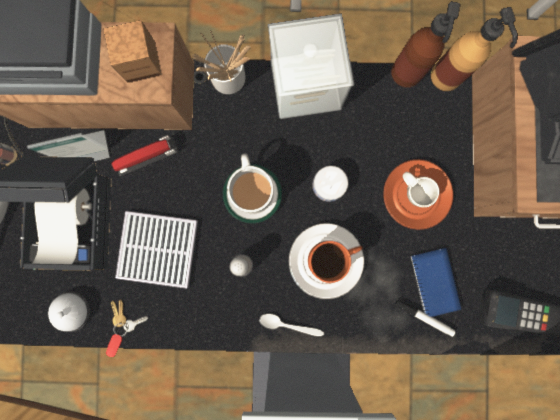

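View pics/side0.png

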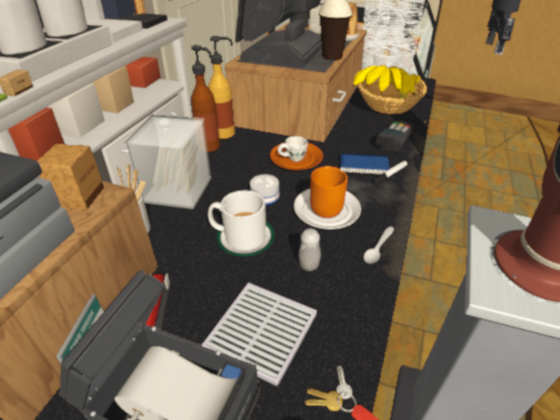

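```bash
cat > h.py <<'E'
import cv2,numpy as np
from station import *
def cloud(n,d):
    c=camera_model(n);K,D,T=c["intrinsics"],c["dist_coeffs"],c["pose"]
    v,u=np.mgrid[:420,:560]
    r=cv2.undistortPoints(np.stack([u,v],-1).reshape(-1,1,2).astype(float),K,D).reshape(420,560,2)
    P=np.stack([r[...,0]*d,-r[...,1]*d,-d],-1)
    W=P@T[:3,:3].T+T[:3,3]; W[d<=0]=np.nan
    return W
def ray(n,uv,z):
    c=camera_model(n);K,D,T=c["intrinsics"],c["dist_coeffs"],c["pose"]
    r=cv2.undistortPoints(np.array(uv,float).reshape(-1,1,2),K,D).reshape(-1,2)
    w=np.c_[r[:,0],-r[:,1],-np.ones(len(r))]@T[:3,:3].T
    return T[:3,3]+w*((np.atleast_1d(z)-T[2,3])/w[:,2])[:,None]
def proj(n,P):
    c=camera_model(n);T=np.linalg.inv(c["pose"])
    q=np.atleast_2d(P)@T[:3,:3].T+T[:3,3]; q[:,1:]*=-1
    return cv2.projectPoints(q,np.zeros(3),np.zeros(3),c["intrinsics"],c["dist_coeffs"])[0].reshape(-1,2)
def circ(P,r=None):
    from scipy.optimize import least_squares
    c0=P.mean(0)
    if r: f=lambda p:np.hypot(*(P-p).T)-r; x0=c0
    else: f=lambda p:np.hypot(*(P-p[:2]).T)-p[2]; x0=[*c0,30]
    s=least_squares(f,x0,loss="soft_l1"); return s.x, np.sqrt(np.mean(s.fun**2))
E
python3 - <<'E'
from h import *
import os
W={n:cloud(n,np.load(n+"0.npz")["d"]) for n in("top","side")}
roi={"white":(215,140,290,225),"esp":(380,155,458,230),"orange":(285,222,368,300),"tray":(112,208,200,292),"shaker":(226,250,256,280),"tin":(310,163,350,203)}
for k,(a,b,c,d) in roi.items():
    w=W["top"][b:d,a:c].reshape(-1,3); w=w[~np.isnan(w[:,0])]
    print(k,"z pct",np.percentile(w[:,2],[1,25,50,75,90,97,99.5]).round(1))
    ctr=w[w[:,2]>8][:,:2].mean(0)
    s=W["side"].reshape(-1,3); s=s[np.hypot(*(s[:,:2]-ctr).T)<85]
    for nm,p in(("top",w),("side",s)):
        h,e=np.histogram(p[:,2],bins=np.arange(-4,104,4)); print("  ",nm,ctr.round(),dict((int(x),int(y)) for x,y in zip(e,h) if y))
p=np.load("top0.npz")["p"]
for k,x,y in(("w",205,135),("e",375,150),("o",285,215)):
    pass
cv2.imwrite("pics/c1.png",np.hstack([cv2.resize(p[y:y+95,x:x+95],(480,480)[:1]*2,interpolation=cv2.INTER_CUBIC)[:, :] for x,y in((205,140),(282,212))])[:, :960][:, ::1] if 0 else np.hstack([cv2.resize(p[y:y+90,x:x+90],(400,400),interpolation=cv2.INTER_CUBIC) for x,y in((207,140),(282,215))]))
E
```

```text
white z pct [ -3.8  -0.3   2.1  45.2  50.3  99.5 102.6]
   top [605. 145.] {-4: 1791, 0: 1729, 4: 58, 8: 113, 12: 307, 16: 437, 20: 75, 24: 4, 28: 1, 32: 6, 36: 2, 40: 62, 44: 841, 48: 276, 52: 34, 56: 25, 60: 12, 64: 17, 68: 33, 72: 16, 76: 28, 80: 25, 84: 24, 88: 56, 92: 72, 96: 102}
   side [605. 145.] {-4: 1346, 0: 159, 4: 29, 8: 156, 12: 283, 16: 251, 20: 57, 24: 52, 28: 81, 32: 74, 36: 60, 40: 70, 44: 155, 48: 103, 52: 109, 56: 111, 60: 123, 64: 113, 68: 127, 72: 122, 76: 132, 80: 126, 84: 147, 88: 155, 92: 152, 96: 179}
esp z pct [-3.4  0.9  8.9 15.1 23.1 56.  59.4]
   top [ 614. -198.] {-4: 1057, 0: 1057, 4: 577, 8: 980, 12: 867, 16: 596, 20: 93, 24: 59, 28: 50, 32: 48, 36: 35, 40: 31, 44: 42, 48: 52, 52: 84, 56: 155, 60: 20}
   side [ 614. -198.] {-4: 437, 0: 89, 4: 276, 8: 197, 12: 170, 16: 109, 20: 14, 24: 28, 28: 45, 32: 40, 36: 52, 40: 51, 44: 43, 48: 70, 52: 76, 56: 41}
orange z pct [ -3.4   1.5  10.1  19.7  43.6  98.1 101.4]
   top [473.  -8.] {-4: 936, 0: 1200, 4: 519, 8: 994, 12: 663, 16: 509, 20: 58, 32: 4, 36: 266, 40: 645, 44: 73, 48: 16, 52: 21, 56: 15, 60: 18, 6
[... 546 characters left out ...]
.8 89.4 91.1]
   top [463. 161.] {-4: 217, 0: 272, 4: 17, 24: 1, 28: 5, 32: 18, 36: 13, 40: 17, 44: 18, 48: 15, 52: 17, 56: 10, 60: 6, 64: 2, 68: 4, 72: 5, 76: 32, 80: 55, 84: 108, 88: 53, 92: 1}
   side [463. 161.] {-4: 2636, 0: 745, 4: 28, 8: 16, 12: 26, 16: 23, 20: 29, 24: 29, 28: 38, 32: 35, 36: 37, 40: 39, 44: 35, 48: 36, 52: 34, 56: 27, 60: 27, 64: 25, 68: 24, 72: 30, 76: 50, 80: 46, 84: 94, 88: 5}
tin z pct [-3.5  0.4 38.9 41.6 43.2 44.1 45.5]
   top [627. -11.] {-4: 329, 0: 299, 4: 13, 8: 8, 12: 8, 16: 13, 20: 10, 24: 5, 28: 17, 32: 16, 36: 193, 40: 615, 44: 57, 48: 1}
   side [627. -11.] {-4: 835, 0: 91, 4: 13, 8: 21, 12: 29, 16: 44, 20: 17, 24: 34, 28: 32, 32: 42, 36: 200, 40: 202}
```

View pics/c1.png

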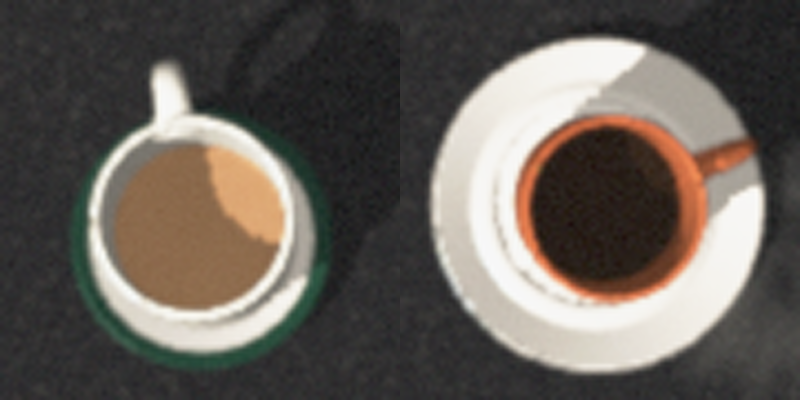

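```bash
python3 - <<'E'
from h import *
D={n:np.load(n+"0.npz") for n in("top","side")}
W={n:cloud(n,D[n]["d"]) for n in D}
r=lambda uv,z: ray("top",[uv],z)[0].round(1)
print("img: white mug",r((249.8,188.8),102),"orange mug",r((329.3,261.6),100),"white sauc",r((326.1,260.6),19),"small",r((252.1,193.6),19))
roi={"white":(605,145,97,105,43,120),"orange":(473,-8,95,103,40,152),"esp":(614,-198,53,62,29.5,144)}
for k,(x,y,a,b,R,_) in roi.items():
    for n in W:
        w=W[n].reshape(-1,3); w=w[np.hypot(w[:,0]-x,w[:,1]-y)<75]
        q=w[(w[:,2]>a)&(w[:,2]<b)]
        c,e=circ(q[:,:2],R-2); m=abs(np.hypot(*(q[:,:2]-c).T)-R+2)<4; c,e=circ(q[m][:,:2],R-2)
        print(k,n,"rim",c.round(1),round(e,1),m.sum(),"z",np.median(q[m][:,2]).round(1), "hi z",np.percentile(q[m][:,2],90).round(1))
        # handle: points outside rim, z 25..rim
        d=w[:,:2]-c; rr=np.hypot(*d.T); hm=(rr>R+6)&(rr<R+36)&(w[:,2]>25)&(w[:,2]<b)
        if hm.sum()>3: print("   handle az",np.degrees(np.arctan2(d[hm,1].mean(),d[hm,0].mean())).round(1),hm.sum(),"top z",w[hm,2].max().round())
        s=w[(w[:,2]>15)&(w[:,2]<22)]
        print("   sauc",[x.round(1) if hasattr(x,'round') else x for x in circ(s[:,:2],_/2-3)],len(s))
for n in W:
    w=W[n].reshape(-1,3)
    for nm,x,y,a,b,R in(("shaker",463,161,30,92,20),("tin",627,-11,36,46,0)):
        q=w[(np.hypot(w[:,0]-x,w[:,1]-y)<45)&(w[:,2]>a)&(w[:,2]<b)]; print(nm,n,q.mean(0).round(1))
t=ray("top",[(126,212),(197,219),(188,288),(116,279)],14); print(t.round(1),t.mean(0).round(1))
p=D["top"]["p"];s=D["side"]["p"]
cv2.imwrite("pics/c2.png",np.hstack([cv2.resize(p[150:240,373:463],(400,400),interpolation=cv2.INTER_CUBIC),cv2.resize(s[120:190,260:330],(400,400),interpolation=cv2.INTER_CUBIC)]))
# tall things
w=W["top"].reshape(-1,3); 
g=np.full((10,14),-1.)
for i in range(10):
    for j in range(14):
        m=(w[:,0]//60==i+4)&(w[:,1]//60==8-j-1)
        if m.any(): g[i,j]=np.nanpercentile(w[m][:,2],98)
print("cols y from",(8-1)*60,"rows x from 240"); print(g.round().astype(int))
E
```

```text
img: white mug [607.2 146.6 102. ] orange mug [473.4  -5.9 100. ] white sauc [471.8  -7.6  19. ] small [606.2 147.2  19. ]
white top rim [606.6 145.8] 1.1 255 z 100.7 hi z 102.9
   handle az 11.8 75 top z 97.0
   sauc [array([607.7, 147.4]), np.float64(3.3)] 593
white side rim [607.7 148.7] 1.2 198 z 99.4 hi z 100.8
   handle az 13.5 139 top z 94.0
   sauc [array([608.2, 148. ]), np.float64(8.2)] 346
orange top rim [474.7  -7.3] 1.3 282 z 99.0 hi z 101.5
   handle az -65.6 59 top z 91.0
   sauc [array([473.2,  -7.5]), np.float64(3.0)] 653
orange side rim [473.5  -4.6] 1.3 175 z 97.4 hi z 99.1
   sauc [array([480.6, -39.5]), np.float64(13.9)] 162
esp top rim [ 612.9 -196.1] 1.7 192 z 57.0 hi z 59.6
   handle az 44.2 79 top z 60.0
   sauc [array([ 613.1, -195.6]), np.float64(21.3)] 883
esp side rim [ 614.3 -194.1] 1.7 76 z 55.7 hi z 57.7
   handle az 45.1 46 top z 58.0
   sauc [array([ 613.4, -195.3]), np.float64(19.2)] 152
shaker top [462.9 160.8  72.2]
tin top [629.  -12.9  41.4]
shaker side [457.8 177.3  62.3]
tin side [629.6  -7.9  39.9]
[[562.8 408.4  14. ]
 [551.5 260.1  14. ]
 [409.5 274.2  14. ]
 [424.2 423.7  14. ]] [487.  341.6  14. ]
cols y from 420 rows x from 240
[[  6   5   4   4   4   4   4   3   3   4   4   3   4   4]
 [  7   6   4   4   4   5  10  10   4   4   4  16  17  49]
 [  4   5  14  15   4   4   4  19  20   4  16  17  15  51]
 [ 87  17  17  16   5  90  19 100 101  19   4  15  15   4]
 [ 87  17  17  17   4   6  16 100 100  75   4  14  14   4]
 [219  17  16  15  96 102 100  18  40   4  45  58  19 200]
 [214  40   3   3 101 102 101  44  45   4  59  59  19 202]
 [139  47  45   4   4  93   4   3   5   3  18  19 390 251]
 [325 322 265 197   3   4 172 170   4   3   4   4 393 209]
 [326 325 282 256 124  77 173 192 173   4 286   3 403 199]]
```

View pics/c2.png

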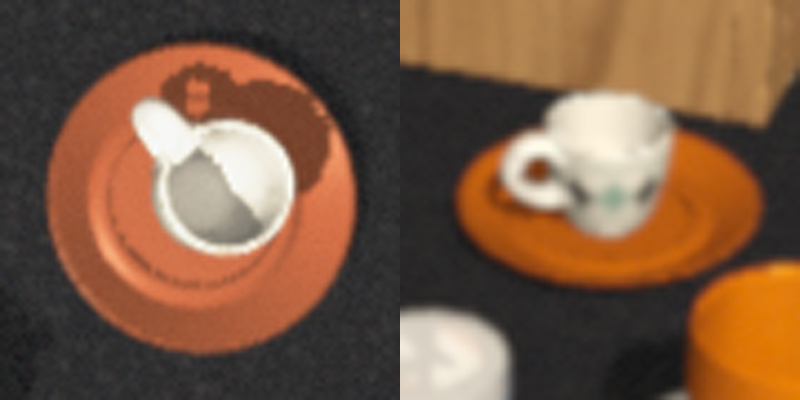

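```bash
cat >> h.py <<'E'
from scipy.spatial.transform import Rotation as R
def go(x,y,z):
    o=observe(); M=R.from_rotvec(o["orientation"]).as_matrix()
    print("t",round(o["time"],1),"pos",o["ee_pos"].round(1),"delta tool mm",(M.T@(np.array([x,y,z])-o["ee_pos"])).round(1),"xaz",np.degrees(np.arctan2(M[1,0],M[0,0])).round(1),"tool z",M[:,2].round(3),"gap",round(o["finger_gap"],1),"q7",o["joints"][6].round(2))
E
python3 - <<'E'
from h import *
print("esp img",ray("top",[(423.7,191.7)],58),"orange sauc img",ray("top",[(418.05,194.15)],19))
go(613.5,-195.5,130)
E
```

```text
esp img [[ 613.75848596 -196.60814721   58.        ]] orange sauc img [[ 612.6052686  -196.46967361   19.        ]]
t 0.1 pos [ 144.1 -633.1  230.2] delta tool mm [ 554.8 -322.2  101. ] xaz 12.8 tool z [-0.001  0.002 -1.   ] gap 85.6 q7 -0.04
```

Emit:
send_rows(targets=[0.02,-0.012,0,0,0,0,0.085,0.055,-0.032,0,0,0,0,0.085,0.095,-0.055,0,0,0,0,0.085,0.135,-0.078,0,0,0,0,0.085,0.175,-0.102,0,0,0,0,0.085,0.215,-0.125,0,0,0,0,0.085,0.255,-0.148,0,0,0,0,0.085,0.295,-0.171,0,0,0,0,0.085], squeeze=40)

```text
time: 0.9
ee_pos: [394.8, -399.9, 231.0]
orientation: [-3.121, -0.351, 0.001]
force: [-0.2, -0.1, -0.2]
finger_gap: 84.9
grasp_force: 0.0
```

Emit:
send_rows(targets=[0.04,-0.023,0,0,0,0,0.085,0.08,-0.046,0,0,0,0,0.085,0.12,-0.07,0,0,0,0,0.085,0.16,-0.093,0,0,0,0,0.085,0.2,-0.116,0,0,0,0,0.085,0.235,-0.136,0.02,0,0,0,0.085,0.255,-0.148,0.05,0,0,0,0.085,0.26,-0.151,0.07,0,0,0,0.085])

```text
time: 1.7
ee_pos: [615.6, -191.2, 158.7]
orientation: [-3.117, -0.361, 0.001]
force: [0.1, 0.1, -0.3]
finger_gap: 85.1
grasp_force: 0.0
```

```bash
python3 - <<'E'
from h import *
go(613.8,-195.8,20)
E
```

```text
t 1.7 pos [ 615.6 -191.2  158.7] delta tool mm [ -2.7   4.7 138.7] xaz 13.2 tool z [-0.001  0.004 -1.   ] gap 85.1 q7 -1.11
```

Emit:
send_rows(targets=[0,0,0.02,0,0,0,0.085,0,0,0.05,0,0,0,0.085,0,0,0.07,0,0,0,0.085,0,0,0.075,0,0,0,0.085,0,0,0.075,0,0,0,0.085])

```text
time: 2.2
ee_pos: [613.3, -196.4, 85.4]
orientation: [-3.121, -0.351, 0.003]
force: [-0.0, 0.4, 0.5]
finger_gap: 84.8
grasp_force: 0.0
```

```bash
python3 - <<'E'
from h import *
go(613.8,-195.8,20)
p,d=grab_frame("side"); cv2.imwrite("pics/s1.png",cv2.resize(p[60:210,210:360],(600,600),interpolation=cv2.INTER_CUBIC))
E
```

```text
t 2.2 pos [ 613.3 -196.4   85.4] delta tool mm [ 0.8 -0.4 65.4] xaz 12.8 tool z [-0.002  0.001 -1.   ] gap 84.8 q7 -1.11
```

View pics/s1.png

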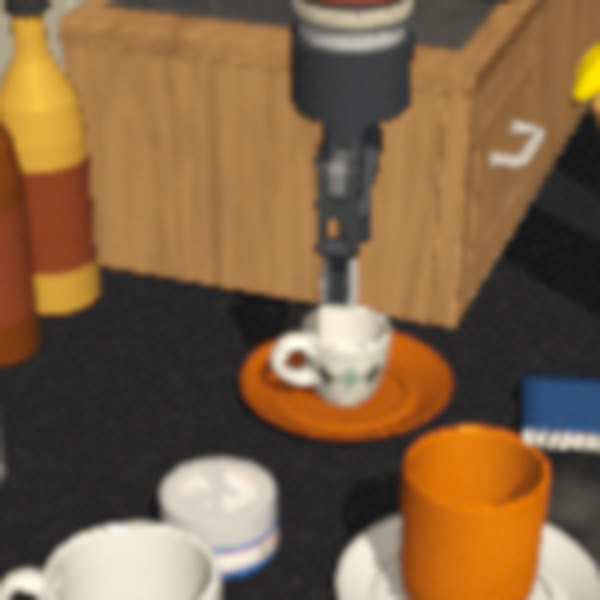

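Emit:
send_rows(targets=[0,0,0.02,0,0,0,0.085,0,0,0.045,0,0,0,0.085,0,0,0.06,0,0,0,0.085,0,0,0.065,0,0,0,0.085,0,0,0.065,0,0,0,0.085])

```text
time: 2.75
ee_pos: [614.1, -196.6, 21.4]
orientation: [-3.122, -0.351, -0.0]
force: [0.0, 0.3, 0.4]
finger_gap: 85.2
grasp_force: 0.0
```

Emit:
send_rows(targets=[0,0,0,0,0,0,0.065,0,0,0,0,0,0,0.055,0,0,0,0,0,0,0.045,0,0,0,0,0,0,0.03,0,0,0,0,0,0,0.02,0,0,0,0,0,0,0.02,0,0,0,0,0,0,0.02], squeeze=30)

```text
time: 3.45
ee_pos: [615.0, -196.9, 22.9]
orientation: [3.121, 0.351, 0.004]
force: [-1.2, -0.0, 5.8]
finger_gap: 58.0
grasp_force: 31.8
```

Emit:
send_rows(targets=[0,0,-0.005,0,0,0,0.02,0,0,-0.012,0,0,0,0.02,0,0,-0.025,0,0,0,0.02,0,0,-0.04,0,0,0,0.02,0,0,-0.05,0,0,0,0.02,0,0,-0.05,0,0,0,0.02])

```text
time: 4.05
ee_pos: [615.6, -197.1, 74.0]
orientation: [3.12, 0.351, 0.007]
force: [0.0, -1.0, -0.9]
finger_gap: 58.4
grasp_force: 32.4
```

```bash
python3 - <<'E'
from h import *
go(490,330,160)
p,d=grab_frame("side"); cv2.imwrite("pics/s2.png",cv2.resize(p[60:210,210:360],(600,600),interpolation=cv2.INTER_CUBIC))
E
```

```text
t 4.0 pos [ 615.6 -197.1   74. ] delta tool mm [  -5.1 -541.6  -87.3] xaz 12.8 tool z [ 0.005 -0.001 -1.   ] gap 58.4 q7 -1.12
```

View pics/s2.png

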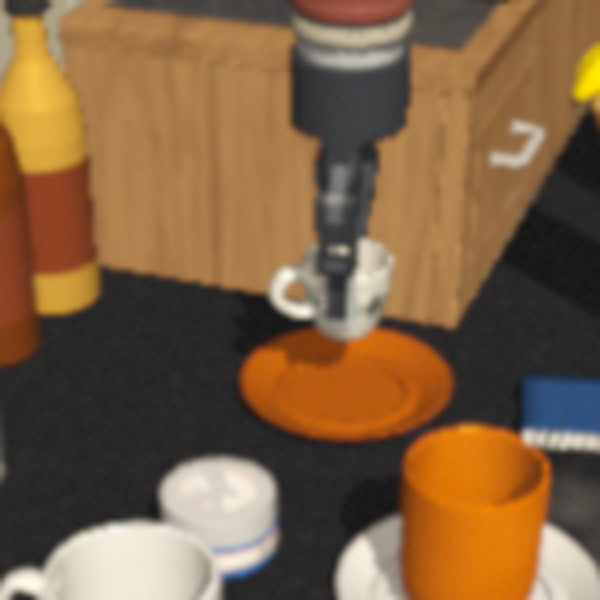

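Emit:
send_rows(targets=[0,0,-0.02,0,0,0,0.02,0,0,-0.045,0,0,0,0.02,0,-0.01,-0.07,0,0,0,0.02,0,-0.03,-0.08,0,0,0,0.02,0,-0.06,-0.08,0,0,0,0.02,0,-0.095,-0.08,0,0,0,0.02,0,-0.13,-0.08,0,0,0,0.02,0,-0.165,-0.08,0,0,0,0.02])

```text
time: 4.9
ee_pos: [575.5, -32.7, 150.3]
orientation: [-3.12, -0.353, 0.004]
force: [-0.0, 0.9, -2.1]
finger_gap: 58.1
grasp_force: 32.7
```

Emit:
send_rows(targets=[0,-0.035,0,0,0,0,0.02,0,-0.07,0,0,0,0,0.02,0,-0.105,0,0,0,0,0.02,0,-0.14,0,0,0,0,0.02,0,-0.175,0,0,0,0,0.02,-0.005,-0.21,0,0,0,0,0.02,-0.005,-0.245,0,0,0,0,0.02,-0.005,-0.28,0,0,0,0,0.02])

```text
time: 5.7
ee_pos: [507.7, 238.3, 150.4]
orientation: [3.122, 0.353, -0.004]
force: [0.9, 1.2, -1.7]
finger_gap: 58.1
grasp_force: 32.7
```

Emit:
send_rows(targets=[0,-0.03,0,0,0,0,0.02,0,-0.06,0,0,0,0,0.02,0,-0.08,0,0,0,0,0.02,0,-0.092,0.01,0,0,0,0.02,0,-0.097,0.03,0,0,0,0.02,0,-0.097,0.05,0,0,0,0.02,0,-0.097,0.065,0,0,0,0.02,0,-0.097,0.07,0,0,0,0.02])

```text
time: 6.5
ee_pos: [486.6, 329.2, 78.4]
orientation: [3.119, 0.35, -0.009]
force: [-0.5, -0.6, -0.8]
finger_gap: 58.3
grasp_force: 32.7
```

```bash
python3 - <<'E'
from h import *
go(490,330,32)
p,d=grab_frame("side"); cv2.imwrite("pics/s3.png",cv2.resize(p[220:400,160:360],(667,600),interpolation=cv2.INTER_CUBIC))
E
```

```text
t 6.5 pos [486.6 329.2  78.4] delta tool mm [ 3.8 -0.2 46.3] xaz 12.8 tool z [-0.005 -0.004 -1.   ] gap 58.3 q7 -2.0
```

View pics/s3.png

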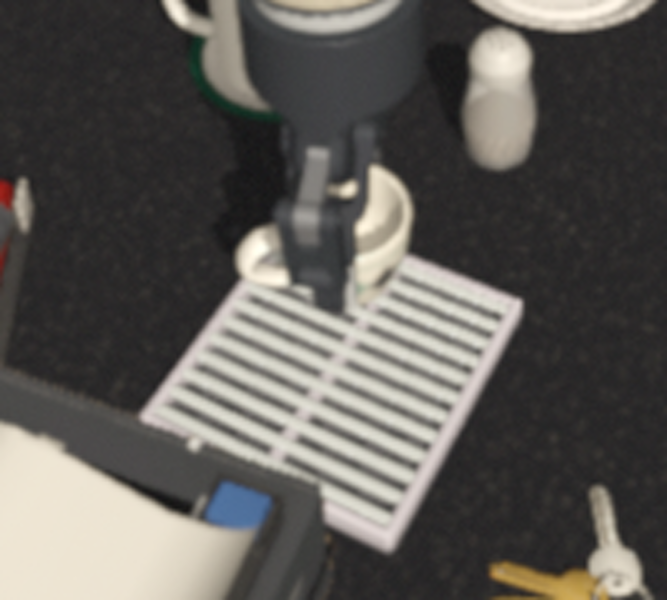

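Emit:
send_rows(targets=[0,0,0.015,0,0,0,0.02,0,0,0.03,0,0,0,0.02,0,0,0.038,0,0,0,0.02,0,0,0.042,0,0,0,0.02,0,0,0.045,0,0,0,0.02,0,0,0.047,0,0,0,0.02,0,0,0.047,0,0,0,0.02])

```text
time: 7.25
ee_pos: [488.9, 330.9, 34.6]
orientation: [-3.122, -0.351, -0.001]
force: [-0.3, -0.7, -0.7]
finger_gap: 57.5
grasp_force: 32.7
```

Emit:
send_rows(targets=[0,0,0.001,0,0,0,0.02,0,0,0.002,0,0,0,0.02,0,0,0.002,0,0,0,0.02])

```text
time: 7.55
ee_pos: [488.8, 330.8, 32.4]
orientation: [-3.122, -0.351, -0.0]
force: [0.7, -0.1, -1.8]
finger_gap: 57.7
grasp_force: 32.7
```

Emit:
send_rows(targets=[0,0,0.001,0,0,0,0.02,0,0,0.002,0,0,0,0.02,0,0,0.002,0,0,0,0.02])

```text
time: 7.85
ee_pos: [489.0, 330.9, 31.0]
orientation: [-3.122, -0.351, -0.001]
force: [-0.7, -0.6, 3.3]
finger_gap: 58.2
grasp_force: 32.9
```

Emit:
send_rows(targets=[0,0,0,0,0,0,0.065,0,0,0,0,0,0,0.075,0,0,0,0,0,0,0.085,0,0,0,0,0,0,0.085,0,0,-0.015,0,0,0,0.085,0,0,-0.05,0,0,0,0.085,0,0,-0.095,0,0,0,0.085,0,0,-0.12,0,0,0,0.085])

```text
time: 8.65
ee_pos: [490.3, 331.8, 154.9]
orientation: [-3.119, -0.35, -0.009]
force: [0.6, 0.6, 0.8]
finger_gap: 85.5
grasp_force: 0.0
```

```bash
python3 - <<'E'
from h import *
# orange mug rim grasp, az 102.8 from axis, wall mid-radius 38
c=np.array([474,-6.]);a=np.radians(102.8);g=c+38*np.array([np.cos(a),np.sin(a)]);print(g)
go(*g,130)
p,d=grab_frame("side"); cv2.imwrite("pics/s4.png",cv2.resize(p[180:400,160:440],(764,600),interpolation=cv2.INTER_CUBIC))
E
```

```text
[465.58115709  31.05567546]
t 8.7 pos [490.3 331.8 154.9] delta tool mm [-90.9 287.8  23.7] xaz 12.8 tool z [ 0.005  0.004 -1.   ] gap 85.5 q7 -2.0
```

View pics/s4.png

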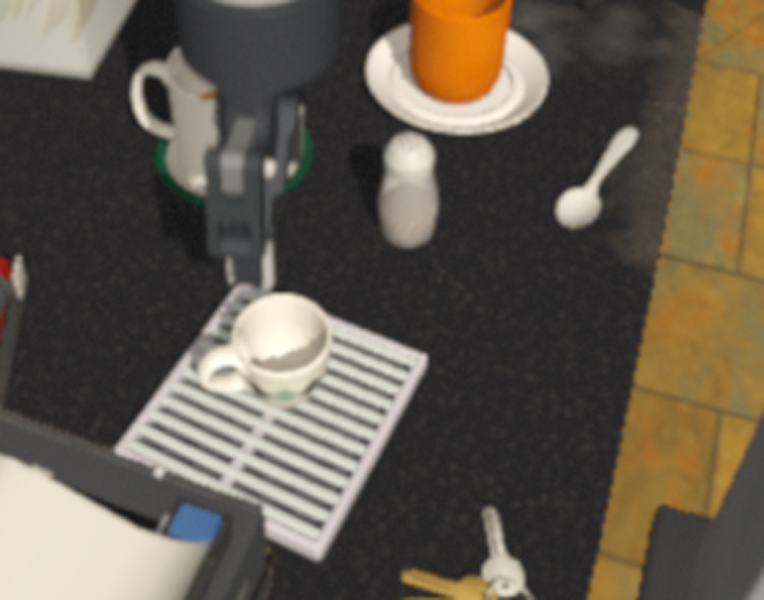

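Emit:
send_rows(targets=[-0.005,0.02,0,0,0,0,0.06,-0.018,0.06,0,0,0,0,0.04,-0.031,0.1,0,0,0,0,0.04,-0.044,0.14,0,0,0,0,0.04,-0.057,0.18,0,0,0,0,0.04,-0.07,0.22,0,0,0,0,0.04,-0.082,0.26,0,0,0,0,0.04,-0.09,0.284,0,0,0,0,0.04], squeeze=50)

```text
time: 9.5
ee_pos: [463.6, 30.0, 151.2]
orientation: [3.121, 0.344, 0.001]
force: [-0.2, -0.5, -0.3]
finger_gap: 39.6
grasp_force: 0.0
```

Emit:
send_rows(targets=[-0.001,0.004,0.01,0,0,0,0.04,-0.001,0.004,0.02,0,0,0,0.04,-0.001,0.004,0.025,0,0,0,0.04,-0.001,0.004,0.025,0,0,0,0.04])

```text
time: 9.9
ee_pos: [463.4, 31.7, 124.3]
orientation: [-3.12, -0.356, 0.003]
force: [-0.8, -0.2, 0.3]
finger_gap: 40.3
grasp_force: 0.0
```

```bash
python3 - <<'E'
from h import *
go(465.6,31,66)
go(465.6,31,66)
p,d=grab_frame("side"); cv2.imwrite("pics/s5.png",cv2.resize(p[110:250,250:400],(640,600),interpolation=cv2.INTER_CUBIC))
E
```

```text
t 9.9 pos [463.4  31.7 124.3] delta tool mm [ 2.1  1.2 58.3] xaz 13.0 tool z [-0.002  0.001 -1.   ] gap 40.3 q7 -1.5
t 9.9 pos [463.4  31.7 124.3] delta tool mm [ 2.1  1.2 58.3] xaz 13.0 tool z [-0.002  0.001 -1.   ] gap 40.3 q7 -1.5
```

View pics/s5.png

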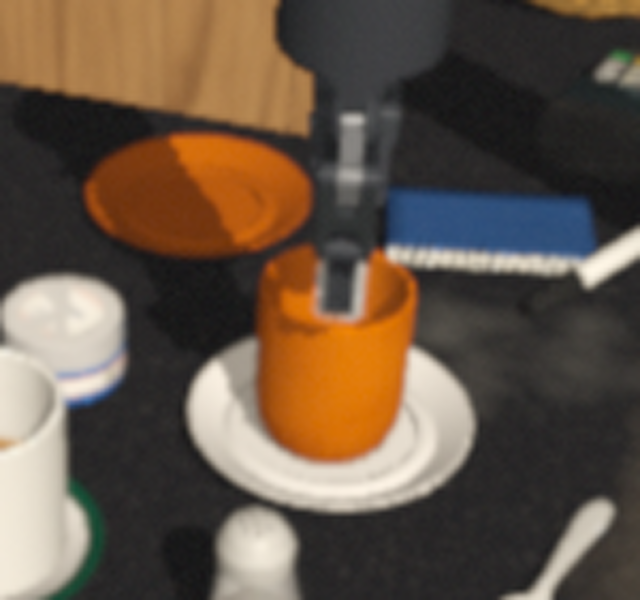

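Emit:
send_rows(targets=[0.001,0.001,0.015,0,0,0,0.04,0.002,0.001,0.03,0,0,0,0.04,0.002,0.001,0.045,0,0,0,0.04,0.002,0.001,0.055,0,0,0,0.04,0.002,0.001,0.058,0,0,0,0.04,0.002,0.001,0.058,0,0,0,0.04])

```text
time: 10.55
ee_pos: [466.1, 29.7, 67.2]
orientation: [-3.122, -0.352, 0.001]
force: [0.1, -0.1, 0.5]
finger_gap: 40.2
grasp_force: 0.0
```

Emit:
send_rows(targets=[0,0,0,0,0,0,0.03,0,0,0,0,0,0,0.02,0,0,0,0,0,0,0.012,0,0,0,0,0,0,0.006,0,0,0,0,0,0,0,0,0,0,0,0,0,0,0,0,0,0,0,0,0], squeeze=50)

```text
time: 11.25
ee_pos: [466.4, 28.2, 68.1]
orientation: [3.121, 0.349, 0.001]
force: [-1.1, -2.4, 5.1]
finger_gap: 7.0
grasp_force: 49.1
```

Emit:
send_rows(targets=[0,0,-0.004,0,0,0,0,0,0,-0.01,0,0,0,0,0,0,-0.02,0,0,0,0,0,0,-0.035,0,0,0,0,0,0,-0.05,0,0,0,0,0,0,-0.065,0,0,0,0,0,0,-0.07,0,0,0,0,0,0,-0.07,0,0,0,0], squeeze=60)

```text
time: 12.05
ee_pos: [466.4, 29.5, 138.1]
orientation: [-3.122, -0.351, -0.003]
force: [0.0, 0.1, -3.5]
finger_gap: 6.7
grasp_force: 57.7
```

```bash
cat >> h.py <<'E'
def axis(n,x,y,z0,z1,rad,col=None,step=10):
    "slice centres of a cup seen by camera n: fit side wall slices"
    p,d=grab_frame(n); w=cloud(n,d).reshape(-1,3); hsv=cv2.cvtColor(p,cv2.COLOR_BGR2HSV).reshape(-1,3).astype(int)
    m=np.hypot(w[:,0]-x,w[:,1]-y)<rad
    if col=="orange": m&=(hsv[:,1]>150)&(hsv[:,0]<20)&(hsv[:,2]>60)
    if col=="white": m&=(hsv[:,1]<60)&(hsv[:,2]>110)
    for z in range(z0,z1,step):
        q=w[m&(w[:,2]>=z)&(w[:,2]<z+step)]
        if len(q)>15:
            c,e=circ(q[:,:2]); print(z,len(q),c.round(1),round(e,1))
    return w[m]
E
python3 - <<'E'
from h import *
w=axis("side",474,-6,70,180,60,"orange",step=12)
print("zmin",np.nanpercentile(w[w[:,2]>40][:,2],[0.5,2,99]).round(1))
a=np.radians(102.8);g=np.array([612.8,-196])+38*np.array([np.cos(a),np.sin(a)])
go(*g,150)
p,d=grab_frame("side"); cv2.imwrite("pics/s6.png",cv2.resize(p[80:230,250:400],(600,600),interpolation=cv2.INTER_CUBIC))
E
```

```text
82 102 [479.2  -2.9  39.2] 1.1
94 152 [479.1  -2.4  39.8] 0.9
106 176 [479.3  -2.4  40.3] 1.0
118 186 [478.8  -1.   39. ] 1.0
130 192 [ 4.786e+02 -2.000e-01  3.840e+01] 1.0
142 206 [478.6   0.   37.9] 1.0
154 213 [478.7  -0.   38. ] 1.0
166 96 [479.1  -1.   37.9] 1.1
zmin [ 82.8  86.5 343.3]
t 12.1 pos [465.9  29.4 137.4] delta tool mm [ 93.2 214.3 -12.6] xaz 12.8 tool z [ 0.  0. -1.] gap 6.5 q7 -1.49
```

View pics/s6.png

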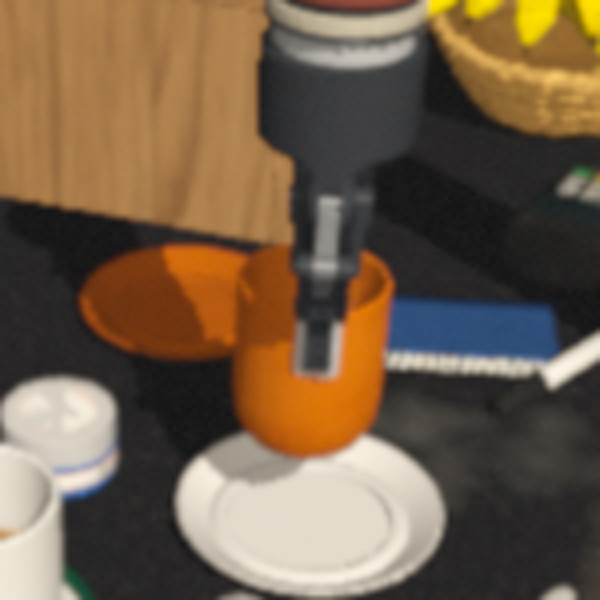

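Emit:
send_rows(targets=[0.005,0.01,-0.005,0,0,0,0,0.014,0.033,-0.01,0,0,0,0,0.027,0.062,-0.01,0,0,0,0,0.04,0.092,-0.01,0,0,0,0,0.053,0.122,-0.01,0,0,0,0,0.066,0.152,-0.01,0,0,0,0,0.079,0.182,-0.01,0,0,0,0,0.089,0.204,-0.005,0,0,0,0])

```text
time: 12.95
ee_pos: [599.4, -154.0, 142.1]
orientation: [3.12, 0.346, 0.001]
force: [-0.1, -0.3, -3.4]
finger_gap: 6.4
grasp_force: 57.8
```

Emit:
send_rows(targets=[0.003,0.007,0.005,0,0,0,0,0.004,0.01,0.01,0,0,0,0,0.004,0.01,0.015,0,0,0,0,0.004,0.01,0.015,0,0,0,0])

```text
time: 13.35
ee_pos: [602.9, -156.8, 126.0]
orientation: [-3.119, -0.354, 0.005]
force: [-0.6, 1.1, -4.1]
finger_gap: 6.9
grasp_force: 57.9
```

```bash
cat >> h.py <<'E'
def rim(n,x,y,z,Rr,col=None,tol=4):
    p,d=grab_frame(n); w=cloud(n,d).reshape(-1,3); hsv=cv2.cvtColor(p,cv2.COLOR_BGR2HSV).reshape(-1,3).astype(int)
    m=(np.hypot(w[:,0]-x,w[:,1]-y)<Rr+15)&(abs(w[:,2]-z)<tol)
    if col=="orange": m&=(hsv[:,1]>150)&(hsv[:,0]<20)&(hsv[:,2]>60)
    if col=="white": m&=(hsv[:,1]<60)&(hsv[:,2]>110)
    q=w[m][:,:2]
    for i in range(3):
        c,e=circ(q,Rr-2); q=q[abs(np.hypot(*(q-c).T)-Rr+2)<5]
    print(n,"rim",c.round(1),round(e,1),len(q)); return c
E
python3 - <<'E'
from h import *
go(604.4,-159,68)
z=observe()["ee_pos"][2]+32
for n in("side","top"): rim(n,612,-196,z,40,"orange")
w=axis("side",612,-196,60,int(z)+3,60,"orange",step=12)
p,d=grab_frame("top"); cv2.imwrite("pics/t7.png",cv2.resize(p[130:250,350:490],(700,600),interpolation=cv2.INTER_CUBIC))
E
```

```text
t 13.3 pos [ 602.9 -156.8  126. ] delta tool mm [ 1.1  2.7 58. ] xaz 12.9 tool z [-0.004  0.002 -1.   ] gap 6.9 q7 -1.16
side rim [ 615.9 -187.7] 1.5 74h.py:21: RuntimeWarning: Mean of empty slice.
  c0=P.mean(0)
  ret = um.true_divide(
Traceback (most recent call last):
  File "h.py", line 47, in rim
    c,e=circ(q,Rr-2); q=q[abs(np.hypot(*(q-c).T)-Rr+2)<5]
        ~~~~^^^^^^^^
  File "h.py", line 24, in circ
    s=least_squares(f,x0,loss="soft_l1"); return s.x, np.sqrt(np.mean(s.fun**2))
ValueError: Initial guess is outside of provided bounds
```

Emit:
send_rows(targets=[-0.002,0.003,0.012,0,0,0,0,-0.004,0.005,0.025,0,0,0,0,-0.004,0.0055,0.038,0,0,0,0,-0.004,0.0055,0.045,0,0,0,0,-0.004,0.0055,0.047,0,0,0,0,-0.004,0.0055,0.047,0,0,0,0])

```text
time: 14.05
ee_pos: [601.6, -164.8, 79.8]
orientation: [-3.121, -0.351, 0.001]
force: [0.2, 0.7, -3.9]
finger_gap: 7.0
grasp_force: 57.9
```

```bash
python3 - <<'E'
from h import *
go(600,-163,68)
z=observe()["ee_pos"][2]+32
rim("side",612,-196,z,40,"orange")
w=axis("side",612,-196,25,int(z)+3,60,"orange",step=12)
p,d=grab_frame("side"); cv2.imwrite("pics/s7.png",cv2.resize(p[60:200,210:360],(640,600),interpolation=cv2.INTER_CUBIC))
E
```

```text
t 14.1 pos [ 601.6 -164.8   79.8] delta tool mm [-1.1 -2.1 11.8] xaz 12.8 tool z [-0.001  0.    -1.   ] gap 7.0 q7 -1.16
side rim [ 614.  -195.3] 1.3 56
25 81 [ 614.5 -195.6   37.9] 1.5
37 111 [ 614.8 -196.6   39.8] 1.2
49 118 [ 614.8 -197.    40.2] 1.3
61 117 [ 614.9 -196.2   39.7] 1.2
73 106 [ 614.5 -194.5   38.6] 1.2
85 132 [ 614.3 -194.4   38.3] 1.3
97 155 [ 614.5 -194.7   38.2] 1.5
109 49 [ 615.1 -196.2   38.2] 1.8
```

View pics/s7.png

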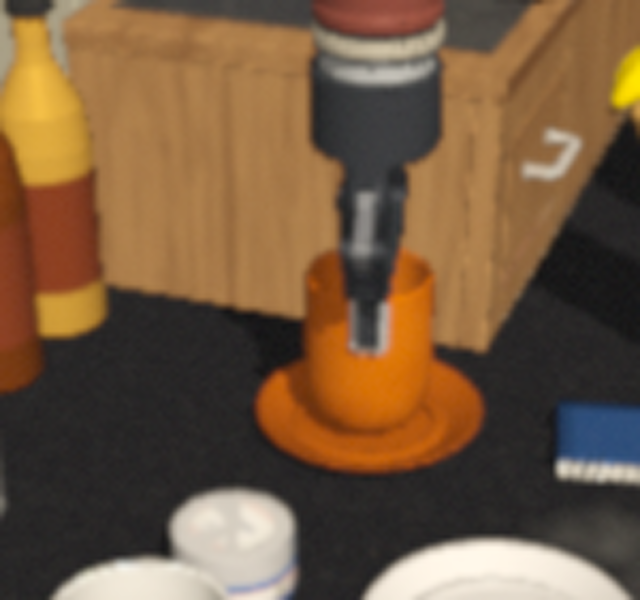

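Emit:
send_rows(targets=[0,0,0.003,0,0,0,0,0,0,0.006,0,0,0,0,0,0,0.009,0,0,0,0,0,0,0.01,0,0,0,0,0,0,0.011,0,0,0,0,0,0,0.011,0,0,0,0])

```text
time: 14.8
ee_pos: [601.6, -165.0, 69.3]
orientation: [-3.122, -0.351, 0.0]
force: [-0.3, -0.6, -3.9]
finger_gap: 6.7
grasp_force: 57.8
```

Emit:
send_rows(targets=[0,0,0.001,0,0,0,0,0,0,0.002,0,0,0,0,0,0,0.003,0,0,0,0,0,0,0.003,0,0,0,0])

```text
time: 15.2
ee_pos: [601.6, -164.5, 68.4]
orientation: [-3.121, -0.351, -0.0]
force: [-4.7, 2.6, 8.6]
finger_gap: 6.4
grasp_force: 61.2
```

Emit:
send_rows(targets=[0,0,-0.001,0,0,0,0.012,0,0,-0.001,0,0,0,0.025,0,0,-0.001,0,0,0,0.04,0,0,-0.001,0,0,0,0.04,0,0,-0.015,0,0,0,0.04,0,0,-0.04,0,0,0,0.04,0,0,-0.07,0,0,0,0.04,0,0,-0.085,0,0,0,0.04])

```text
time: 16.0
ee_pos: [603.3, -165.5, 155.1]
orientation: [3.12, 0.351, 0.008]
force: [0.4, 0.1, -0.5]
finger_gap: 39.9
grasp_force: 0.0
```

```bash
python3 - <<'E'
from h import *
rim("side",612,-196,100,40,"orange")
w=axis("side",612,-196,22,103,60,"orange",step=12); print(np.percentile(w[:,2],[99,99.8]))
# white mug, az -77.2, mid radius 41
a=np.radians(-77.2);g=np.array([607.2,147])+41*np.array([np.cos(a),np.sin(a)]);print(g)
go(*g,150)
E
```

```text
side rim [ 613.7 -194.7] 1.5 105
22 98 [ 614.1 -196.1   39.3] 1.3
34 110 [ 614.6 -196.3   40.1] 1.5
46 116 [ 613.8 -195.3   39.2] 1.5
58 153 [ 613.7 -194.3   38.1] 1.5
70 216 [ 613.6 -194.    38.1] 1.5
82 228 [ 613.6 -194.4   38. ] 1.4
94 143 [ 613.8 -194.6   37.9] 1.8
[ 99.86659131 389.06263928]
[616.2834884  107.01887647]
t 16.1 pos [ 603.8 -165.6  155.1] delta tool mm [  72.6 -263.1    4.7] xaz 12.8 tool z [ 0.007 -0.002 -1.   ] gap 39.8 q7 -1.15
```

Emit:
send_rows(targets=[0.005,-0.02,0,0,0,0,0.04,0.016,-0.057,0,0,0,0,0.04,0.027,-0.097,0,0,0,0,0.04,0.038,-0.137,0,0,0,0,0.04,0.049,-0.177,0,0,0,0,0.04,0.06,-0.217,0,0,0,0,0.04,0.068,-0.247,0,0,0,0,0.04,0.072,-0.26,0,0,0,0,0.04])

```text
time: 16.9
ee_pos: [613.0, 109.7, 150.5]
orientation: [-3.118, -0.36, 0.003]
force: [1.4, 0.5, 0.0]
finger_gap: 40.2
grasp_force: 0.0
```

Emit:
send_rows(targets=[0.001,-0.003,0.01,0,0,0,0.04,0.001,-0.003,0.02,0,0,0,0.04,0.001,-0.003,0.025,0,0,0,0.04,0.001,-0.003,0.025,0,0,0,0.04])

```text
time: 17.3
ee_pos: [613.7, 104.6, 124.7]
orientation: [3.121, 0.345, -0.005]
force: [0.3, 0.2, 0.7]
finger_gap: 40.0
grasp_force: 0.0
```

```bash
python3 - <<'E'
from h import *
go(616.3,107,68)
rim("side",607,147,100,43,"white")
axis("side",607,147,40,103,48,"white",step=12)
E
```

```text
t 17.3 pos [613.7 104.6 124.7] delta tool mm [ 3.3 -1.9 56.7] xaz 12.6 tool z [-0.003 -0.002 -1.   ] gap 40.0 q7 -1.58
side rim [607.7 148.9] 1.2 233
40 238 [607.7 149.2  41. ] 2.5
52 321 [607.8 149.1  41.2] 1.1
64 356 [607.5 149.1  41.3] 0.9
76 376 [607.5 149.1  41.4] 1.0
88 455 [607.6 149.   41.5] 1.2
100 48 [607.5 149.   41.8] 1.0
```

Emit:
send_rows(targets=[0.001,-0.001,0.015,0,0,0,0.04,0.003,-0.002,0.03,0,0,0,0.04,0.003,-0.002,0.045,0,0,0,0.04,0.003,-0.002,0.055,0,0,0,0.04,0.003,-0.002,0.057,0,0,0,0.04,0.003,-0.002,0.057,0,0,0,0.04])

```text
time: 18.0
ee_pos: [616.6, 110.2, 68.6]
orientation: [3.122, 0.351, -0.002]
force: [-0.5, 0.3, 0.9]
finger_gap: 39.7
grasp_force: 0.0
```

Emit:
send_rows(targets=[0,0,0,0,0,0,0.03,0,0,0,0,0,0,0.02,0,0,0,0,0,0,0.012,0,0,0,0,0,0,0.006,0,0,0,0,0,0,0,0,0,0,0,0,0,0,0,0,0,0,0,0,0], squeeze=55)

```text
time: 18.7
ee_pos: [617.9, 110.5, 70.6]
orientation: [-3.121, -0.35, -0.004]
force: [0.3, -0.1, 6.5]
finger_gap: 6.9
grasp_force: 51.7
```

Emit:
send_rows(targets=[0,0,-0.004,0,0,0,0,0,0,-0.01,0,0,0,0,0,0,-0.02,0,0,0,0,0,0,-0.035,0,0,0,0,0,0,-0.05,0,0,0,0,0,0,-0.065,0,0,0,0,0,0,-0.07,0,0,0,0,0,0,-0.07,0,0,0,0], squeeze=60)

```text
time: 19.5
ee_pos: [617.2, 110.2, 140.2]
orientation: [3.122, 0.351, 0.002]
force: [-0.0, -0.1, -3.4]
finger_gap: 6.4
grasp_force: 60.5
```

```bash
python3 - <<'E'
from h import *
rim("side",607,147,172,43,"white")
axis("side",607,147,82,176,60,"white",step=12)
go(481,-47,138)
d0=np.load("top0.npz")["d"]
p,d=grab_frame("top"); cv2.imwrite("pics/t8.png",p)
w=cloud("top",d).reshape(-1,3)
for x,y,r,n in((472,-8,73,"ws"),(607,147,57,"ss")):
    q=w[(np.hypot(w[:,0]-x,w[:,1]-y)<r+15)&(w[:,2]>14)&(w[:,2]<22)]
    print(n,circ(q[:,:2],r),len(q))
E
```

```text
side rim [607.1 149.9] 1.3 96
82 188 [607.9 146.1  42.8] 1.0
94 236 [611.  142.6  47.3] 2.4
106 234 [606.7 148.8  41.4] 1.4
118 336 [606.4 149.2  41.3] 1.0
130 355 [606.4 150.   41.2] 2.0
142 405 [606.3 150.5  41.2] 3.1
154 473 [606.6 150.8  41.5] 4.0
166 157 [606.2 150.7  41.4] 3.2
t 19.6 pos [616.2 110.  138.7] delta tool mm [-166.7  123.1    1. ] xaz 12.8 tool z [-0.002 -0.    -1.   ] gap 6.3 q7 -1.58
ws (array([472.88379413,  -5.29764124]), np.float64(3.6247533483373204)) 440
ss (array([610.51501691, 149.05947869]), np.float64(3.118698116861642)) 104
```

```bash
python3 - <<'E'
import cv2,numpy as np
p=cv2.imread("pics/t8.png")
cv2.imwrite("pics/c8.png",cv2.resize(p[130:310,205:385],(600,600),interpolation=cv2.INTER_CUBIC))
E
```

```text
(no output)
```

View pics/c8.png

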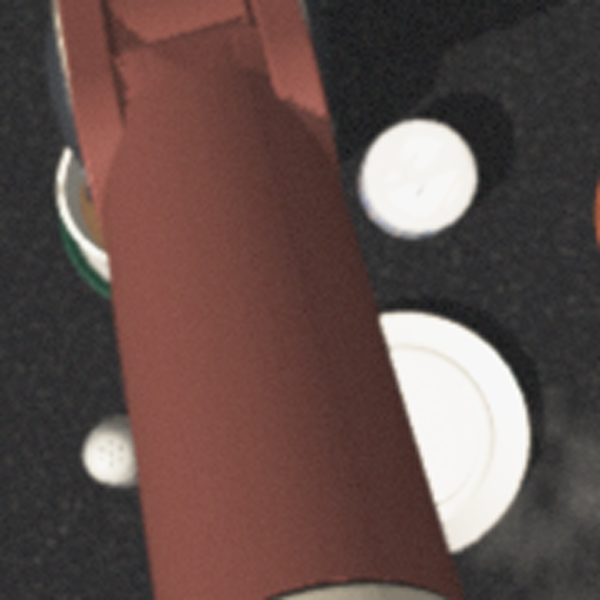

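Emit:
send_rows(targets=[-0.008,0.006,-0.01,0,0,0,0,-0.026,0.019,-0.015,0,0,0,0,-0.05,0.037,-0.015,0,0,0,0,-0.074,0.055,-0.015,0,0,0,0,-0.098,0.073,-0.015,0,0,0,0,-0.122,0.091,-0.015,0,0,0,0,-0.146,0.108,-0.01,0,0,0,0,-0.16,0.118,0,0,0,0,0])

```text
time: 20.45
ee_pos: [485.2, -43.4, 140.2]
orientation: [3.121, 0.346, -0.0]
force: [0.1, -0.4, -1.9]
finger_gap: 7.0
grasp_force: 60.8
```

Emit:
send_rows(targets=[-0.003,0.002,0.01,0,0,0,0,-0.005,0.003,0.025,0,0,0,0,-0.005,0.003,0.04,0,0,0,0,-0.005,0.003,0.052,0,0,0,0,-0.005,0.003,0.056,0,0,0,0,-0.005,0.003,0.056,0,0,0,0])

```text
time: 21.05
ee_pos: [483.1, -43.8, 82.9]
orientation: [-3.121, -0.352, 0.001]
force: [-0.1, 0.0, -3.4]
finger_gap: 6.3
grasp_force: 60.8
```

```bash
python3 - <<'E'
from h import *
go(483,-44.7,66)
z=observe()["ee_pos"][2]+32
rim("side",472.6,-6,z,43,"white")
axis("side",472.6,-6,30,int(z)+4,60,"white",step=12)
p,d=grab_frame("side"); cv2.imwrite("pics/s9.png",cv2.resize(p[120:260,250:400],(640,600),interpolation=cv2.INTER_CUBIC))
E
```

```text
t 21.1 pos [483.1 -43.8  82.9] delta tool mm [-0.3  0.9 16.9] xaz 12.9 tool z [-0.001  0.    -1.   ] gap 6.3 q7 -1.35
side rim [472.8  -3.7] 1.3 65
30 157 [475.1  -9.4  44.2] 1.7
42 179 [475.6  -9.9  45.3] 2.7
54 202 [473.6  -4.9  41.4] 1.0
66 275 [473.4  -4.4  41.2] 1.1
78 287 [473.4  -3.6  41.2] 3.0
90 320 [473.3  -3.3  41.3] 3.3
102 371 [473.4  -3.2  41.4] 3.7
```

View pics/s9.png

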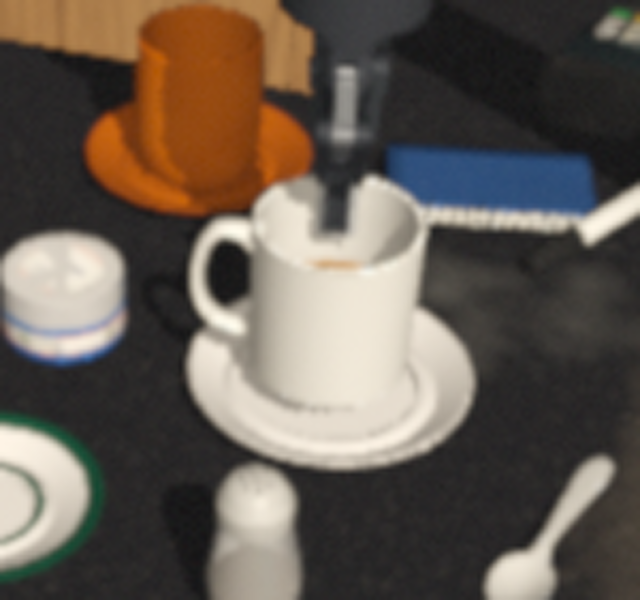

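Emit:
send_rows(targets=[0,0,0.004,0,0,0,0,0,0,0.008,0,0,0,0,0,0,0.012,0,0,0,0,0,0,0.014,0,0,0,0,0,0,0.015,0,0,0,0,0,0,0.015,0,0,0,0])

```text
time: 21.8
ee_pos: [482.8, -44.4, 68.2]
orientation: [-3.122, -0.351, 0.001]
force: [-0.4, 0.7, -2.9]
finger_gap: 6.7
grasp_force: 60.9
```

Emit:
send_rows(targets=[0,0,0.001,0,0,0,0,0,0,0.002,0,0,0,0,0,0,0.002,0,0,0,0])

```text
time: 22.1
ee_pos: [483.5, -45.2, 67.2]
orientation: [3.121, 0.349, 0.002]
force: [-0.1, -1.9, 4.8]
finger_gap: 6.2
grasp_force: 65.3
```

Emit:
send_rows(targets=[0,0,0,0,0,0,0.012,0,0,-0.001,0,0,0,0.025,0,0,-0.001,0,0,0,0.04,0,0,-0.001,0,0,0,0.04,0,0,-0.015,0,0,0,0.04,0,0,-0.04,0,0,0,0.04,0,0,-0.07,0,0,0,0.04,0,0,-0.085,0,0,0,0.04])

```text
time: 22.9
ee_pos: [483.9, -44.2, 153.4]
orientation: [3.122, 0.351, 0.005]
force: [1.2, -0.8, -0.6]
finger_gap: 39.9
grasp_force: 0.0
```

```bash
python3 - <<'E'
from h import *
rim("side",472.6,-6,98,43,"white")
axis("side",472.6,-6,30,101,60,"white",step=12)
rim("side",489,331,66,29.5,"white")
p,d=grab_frame("side");w=cloud("side",d);c=w.reshape(-1,3)
q=c[(np.hypot(c[:,0]-607,c[:,1]-147)<70)&(c[:,2]>15)&(c[:,2]<22)];print("ss side",circ(q[:,:2],57.5),len(q))
q=c[(np.hypot(c[:,0]-489,c[:,1]-331)<50)&(c[:,2]>62)&(c[:,2]<72)];print("esp", circ(q[:,:2],28),len(q))
go(489,331,160)
E
```

```text
side rim [473.7  -7. ] 1.3 127
30 162 [474.1  -7.2  42. ] 1.0
42 246 [473.7  -6.4  41.3] 1.2
54 279 [473.9  -6.2  41.4] 1.1
66 322 [473.5  -6.3  41.4] 1.1
78 366 [474.   -6.2  41.7] 3.1
90 254 [473.7  -6.7  41.7] 1.2
side rim [487.8 331.9] 1.7 269
ss side (array([606.96838647, 150.02368108]), np.float64(2.528106996994377)) 406
esp (array([488.4293903 , 332.58393998]), np.float64(4.523075391229866)) 313
t 23.1 pos [482.5 -44.2 151. ] delta tool mm [  89.6 -364.4   -9. ] xaz 12.8 tool z [-0.  0. -1.] gap 39.8 q7 -1.34
```

Emit:
send_rows(targets=[0.004,-0.015,-0.01,0,0,0,0.04,0.012,-0.05,-0.01,0,0,0,0.04,0.022,-0.09,-0.01,0,0,0,0.06,0.032,-0.13,-0.01,0,0,0,0.085,0.042,-0.17,-0.01,0,0,0,0.085,0.052,-0.21,-0.01,0,0,0,0.085,0.062,-0.25,-0.01,0,0,0,0.085,0.072,-0.29,-0.01,0,0,0,0.085])

```text
time: 23.9
ee_pos: [487.6, 255.6, 159.5]
orientation: [3.121, 0.351, -0.005]
force: [0.1, 0.1, -0.0]
finger_gap: 85.2
grasp_force: 0.0
```

Emit:
send_rows(targets=[0.01,-0.04,0,0,0,0,0.085,0.016,-0.065,0,0,0,0,0.085,0.018,-0.074,0.01,0,0,0,0.085,0.018,-0.074,0.04,0,0,0,0.085,0.018,-0.074,0.06,0,0,0,0.085,0.018,-0.074,0.065,0,0,0,0.085,0.018,-0.074,0.065,0,0,0,0.085])

```text
time: 24.6
ee_pos: [489.2, 328.5, 94.5]
orientation: [3.119, 0.348, -0.005]
force: [0.2, -1.1, 0.2]
finger_gap: 85.1
grasp_force: 0.0
```

```bash
python3 - <<'E'
from h import *
go(489,331,28)
E
```

```text
t 24.6 pos [489.2 328.5  94.5] delta tool mm [ 0.6 -2.7 66.5] xaz 12.7 tool z [-0.003 -0.003 -1.   ] gap 85.1 q7 -2.01
```

Emit:
send_rows(targets=[0,-0.001,0.015,0,0,0,0.085,0,-0.002,0.035,0,0,0,0.085,0,-0.002,0.05,0,0,0,0.085,0,-0.002,0.06,0,0,0,0.085,0,-0.002,0.064,0,0,0,0.085,0,-0.002,0.064,0,0,0,0.085])

```text
time: 25.2
ee_pos: [489.7, 332.3, 32.5]
orientation: [-3.122, -0.35, -0.0]
force: [-0.0, -0.1, 0.2]
finger_gap: 84.9
grasp_force: 0.0
```

Emit:
send_rows(targets=[0,0,0,0,0,0,0.07,0,0,0,0,0,0,0.06,0,0,0,0,0,0,0.05,0,0,0,0,0,0,0.035,0,0,0,0,0,0,0.02,0,0,0,0,0,0,0.02,0,0,0,0,0,0,0.02], squeeze=30)

```text
time: 25.9
ee_pos: [490.1, 332.7, 33.5]
orientation: [-3.121, -0.35, -0.003]
force: [-0.4, -1.3, 6.2]
finger_gap: 57.9
grasp_force: 31.6
```

Emit:
send_rows(targets=[0,0,-0.005,0,0,0,0.02,0,0,-0.015,0,0,0,0.02,0,0,-0.035,0,0,0,0.02,0,0,-0.06,0,0,0,0.02,0,0,-0.085,0,0,0,0.02,0,0,-0.11,0,0,0,0.02,0,0,-0.12,0,0,0,0.02,0,0,-0.12,0,0,0,0.02])

```text
time: 26.7
ee_pos: [490.1, 333.1, 154.0]
orientation: [-3.12, -0.351, -0.005]
force: [0.4, 0.1, -2.0]
finger_gap: 57.9
grasp_force: 32.5
```

```bash
python3 - <<'E'
from h import *
z=observe()["ee_pos"][2]
rim("side",489,331,z+36,29.5,"white")
p,d=grab_frame("top"); q=cloud("top",d).reshape(-1,3)
m=(np.hypot(q[:,0]-607,q[:,1]-147)<70)&(q[:,2]>15)&(q[:,2]<22); print("ss top",circ(q[m][:,:2],57.5),m.sum())
# green band in image
hsv=cv2.cvtColor(p,cv2.COLOR_BGR2HSV); g=cv2.inRange(hsv,(60,70,15),(100,255,140)); g[:140]=0;g[250:]=0;g[:,:210]=0;g[:,300:]=0
ys,xs=np.nonzero(g); r=cv2.minEnclosingCircle(np.c_[xs,ys].astype(np.float32)); print(r,len(xs),ray("top",[r[0]],19))
go(607,148.5,154)
E
```

```text
side rim [486.4 333.8] 1.7 25
ss top (array([606.3138662 , 146.71191962]), np.float64(4.285836132585449)) 752
((251.9965057373047, 193.4400634765625), 29.55192756652832) 533 [[606.49645671 147.42602623  19.        ]]
t 26.8 pos [488.7 332.  151.5] delta tool mm [ 74.6 205.2  -2.5] xaz 12.8 tool z [-0.002 -0.001 -1.   ] gap 57.9 q7 -2.01
```

Emit:
send_rows(targets=[0.004,0.01,0,0,0,0,0.02,0.011,0.03,0,0,0,0,0.02,0.022,0.06,0,0,0,0,0.02,0.033,0.09,0,0,0,0,0.02,0.044,0.12,0,0,0,0,0.02,0.055,0.15,0,0,0,0,0.02,0.066,0.18,0,0,0,0,0.02,0.073,0.198,0.01,0,0,0,0.02])

```text
time: 27.6
ee_pos: [606.8, 150.9, 142.0]
orientation: [3.12, 0.343, 0.003]
force: [0.3, -0.4, -0.8]
finger_gap: 58.1
grasp_force: 32.5
```

Emit:
send_rows(targets=[0.002,0.005,0.015,0,0,0,0.02,0.003,0.007,0.04,0,0,0,0.02,0.003,0.007,0.065,0,0,0,0.02,0.003,0.007,0.085,0,0,0,0.02,0.003,0.007,0.095,0,0,0,0.02,0.003,0.007,0.1,0,0,0,0.02,0.003,0.007,0.1,0,0,0,0.02])

```text
time: 28.3
ee_pos: [608.3, 150.2, 41.5]
orientation: [-3.121, -0.353, 0.002]
force: [-0.5, -0.3, -1.5]
finger_gap: 57.9
grasp_force: 32.5
```

```bash
python3 - <<'E'
from h import *
go(609.3,149.3,25.5)
z=observe()["ee_pos"][2]
rim("side",607,149,z+32,29.5,"white")
axis("side",607,149,int(z)-14,int(z)+36,45,"white",step=8)
p,d=grab_frame("side"); cv2.imwrite("pics/s10.png",cv2.resize(p[150:270,180:310],(650,600),interpolation=cv2.INTER_CUBIC))
E
```

```text
t 28.3 pos [608.3 150.2  41.5] delta tool mm [ 0.8  1.1 16. ] xaz 12.9 tool z [-0.002  0.    -1.   ] gap 57.9 q7 -1.67
side rim [604.7 151.9] 1.6 70
27 24 [606.2 150.6  21. ] 0.9
35 60 [610.3 154.9  25.1] 2.3
43 99 [611.4 156.4  29.7] 3.3
51 89 [610.1 155.3  30.3] 3.1
59 81 [609.9 154.6  30.2] 2.0
67 117 [611.8 155.   32.6] 2.0
75 19 [613.  154.7  35.3] 2.3
```

View pics/s10.png

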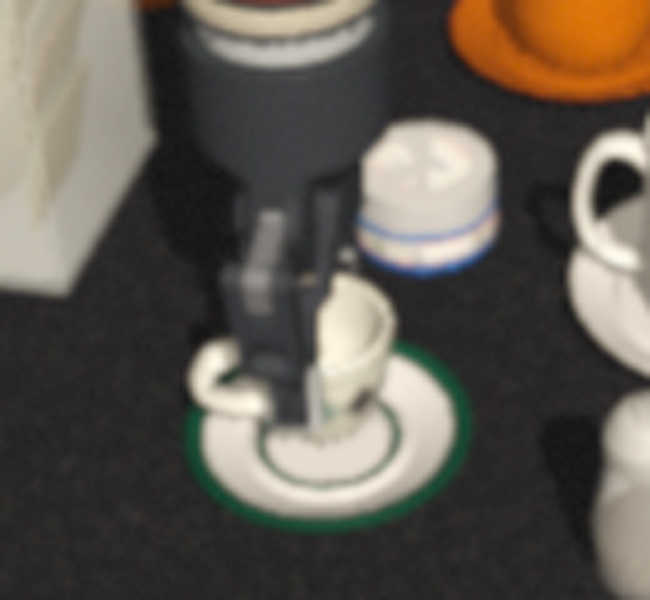

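Emit:
send_rows(targets=[0.001,0.001,0.004,0,0,0,0.02,0.001,0.001,0.008,0,0,0,0.02,0.001,0.001,0.011,0,0,0,0.02,0.001,0.001,0.013,0,0,0,0.02,0.001,0.001,0.014,0,0,0,0.02,0.001,0.001,0.014,0,0,0,0.02])

```text
time: 29.05
ee_pos: [610.1, 148.7, 28.1]
orientation: [-3.122, -0.351, 0.001]
force: [-0.4, -0.4, -0.5]
finger_gap: 58.0
grasp_force: 32.5
```

Emit:
send_rows(targets=[0,0,0.001,0,0,0,0.02,0,0,0.002,0,0,0,0.02,0,0,0.002,0,0,0,0.02])

```text
time: 29.35
ee_pos: [610.1, 148.7, 26.2]
orientation: [-3.122, -0.351, 0.0]
force: [-0.0, -0.2, -0.9]
finger_gap: 58.0
grasp_force: 32.5
```

Emit:
send_rows(targets=[0,0,0.001,0,0,0,0.02,0,0,0.002,0,0,0,0.02,0,0,0.002,0,0,0,0.02])

```text
time: 29.65
ee_pos: [610.8, 148.8, 25.7]
orientation: [-3.122, -0.351, -0.002]
force: [-1.1, -0.2, 5.4]
finger_gap: 57.7
grasp_force: 32.8
```

Emit:
send_rows(targets=[0,0,0,0,0,0,0.065,0,0,0,0,0,0,0.075,0,0,0,0,0,0,0.085,0,0,0,0,0,0,0.085,0,0,-0.015,0,0,0,0.085,0,0,-0.05,0,0,0,0.085,0,0,-0.095,0,0,0,0.085,0,0,-0.14,0,0,0,0.085])

```text
time: 30.45
ee_pos: [610.0, 148.7, 166.7]
orientation: [-3.122, -0.351, -0.0]
force: [1.4, 0.1, 0.1]
finger_gap: 85.3
grasp_force: 0.0
```

Emit:
send_rows(targets=[0,-0.04,-0.02,0,0,0,0.085,0,-0.08,-0.03,0,0,0,0.085,0,-0.12,-0.03,0,0,0,0.085,0,-0.16,-0.03,0,0,0,0.085,0,-0.18,-0.03,0,0,0,0.085,0,-0.18,-0.03,0,0,0,0.085])

```text
time: 31.05
ee_pos: [568.2, 328.7, 194.9]
orientation: [-3.118, -0.361, 0.001]
force: [0.5, -1.1, 0.3]
finger_gap: 84.8
grasp_force: 0.0
```

```bash
python3 - <<'E'
from h import *
c=rim("side",607,149,58,29.5,"white")
P={}
for n in("top","side"):
    p,d=grab_frame(n); P[n]=p; q=cloud(n,d).reshape(-1,3); q=q[np.hypot(q[:,0]-607,q[:,1]-149)<75]
    h=q[np.hypot(*(q[:,:2]-[607,149]).T)<28]; print(n,"rim z",np.nanpercentile(h[:,2],[95,99]).round(1))
for n in("top","side"):
    p,d=grab_frame(n);q=cloud(n,d).reshape(-1,3)
    t=q[(np.hypot(q[:,0]-461,q[:,1]-163)<35)&(q[:,2]>75)];print("shaker",t.mean(0),"tin",q[(np.hypot(q[:,0]-629,q[:,1]+11)<45)&(q[:,2]>36)].mean(0))
a=cv2.resize(P["top"][140:300,205:465],(780,480),interpolation=cv2.INTER_CUBIC)
cv2.imwrite("pics/f.png",a); print(observe()["force"],observe()["time"])
E
```

```text
side rim [607.6 149.2] 1.8 141
top rim z [57.8 59.3]
side rim z [55.5 56.9]
shaker [462.26022679 164.75315105  87.27461886] tin [628.90721979 -12.8788686   41.51628951]
shaker [459.75601477 172.95906029  82.76601089] tin [629.91557921  -8.24702065  39.9156102 ]
[ 0.23469578 -0.06655837  0.55429584] 31.3
```

View pics/f.png

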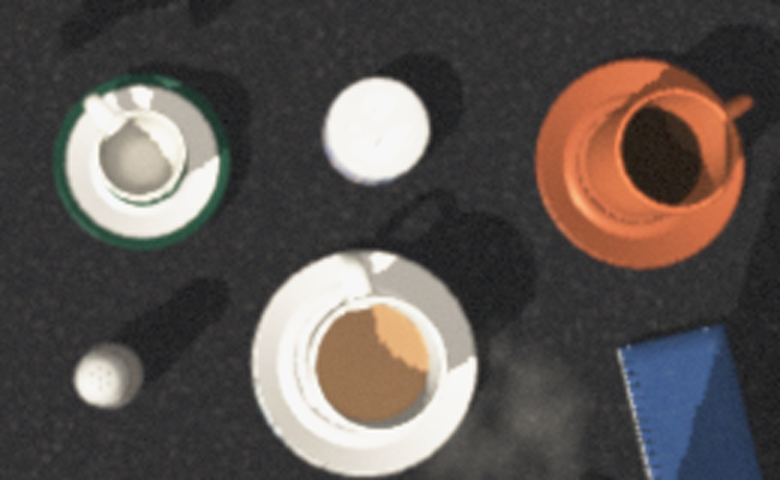

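The final top picture shows every cup on its own saucer: espresso at (140,155), white mug at (375,362) and orange mug at (670,150). The shaker and tin are where they started.

```bash
python3 -c "
from station import *
print(finish_job())"
```

```text
the job is handed in; nothing more can be done
None
```

The job is handed in at about 31 s: each cup stands upright in the well of its own saucer by the final camera check, the shaker, tin and saucers show no visible shift, and the gripper is clear; no verdict was returned.

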